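# Drop the rack's shelf and level it on its foot

### The job

Twist the red catch knob clockwise fully to its stop so that the shelf of the pegboard rack drops, and let the catch spring back. Then take the blue levelling knob, push it down so that the shelf's foot is pressed on its wooden block, and turn it until the bubble of the yellow spirit level rests centred between its two lines. Finish while still holding the knob and pressing it down (never ramming it), with the bubble centred, and do not disturb the mug, the jar or the pencil.

Things in the scene. Friction and masses are not known exactly. Their poses are not given: they have to be found in the camera images.
- catch (a joint): Red catch knob, vertical axis, on a post off the shelf's free end. 0 = at rest, its 57 mm steel blade under the shelf edge; grows clockwise seen from above, stop at 1.2 rad; the blade is clear of the shelf from about 0.8 rad. A spring (0.12 Nm at rest, 0.3 Nm at the stop) brings it back to 0 when let go.
- catch_grip (a point): Middle of the catch knob's red grip bar, on the turning axis. Bar 14 mm wide (point x), 48 mm long (point y), 26 mm tall: from 13 mm below to 13 mm above this point, on a hub of radius 16 mm. The point turns with the knob; z up; about 119 mm above the table.
- shelf: White drop shelf 170 x 250 x 12 mm. Origin on its hinge line, mid thickness, 61 mm above the table; extends 255 mm along its own -y (free end); z normal to the board. The catch holds the free end up (tilt 0.18 rad). Freed, it drops within 1 s and floats on a hinge spring at about 0.04 rad. Seating the foot takes 1 to 3 N down at the knob, up to 5 N if a tight grip resists its tilting.
- levelling_knob (a joint): Blue levelling knob on the shelf, 225 mm from the hinge line, 35 mm to the shelf's -x. Grows clockwise seen from above, range -1.6 to 1.6 rad, starts near 0, stays where left (friction 0.08 Nm). Clockwise drives the foot down 4 mm per rad, raising the shelf's free end when pressed. The angle that makes it level differs each time (0.5 to 1.3 rad of turn, either way).
- knob_grip (a point): Middle of the blue grip bar of the levelling knob, on its axis. Bar 14 mm wide (point x), 48 mm long (point y), 26 mm tall, 13 mm below to 13 mm above this point; below it a black disc of radius 28 mm. The point turns and tilts with the knob. The knob yields downward relative to the shelf by up to 10 mm on a spring of 1.2 N per mm, so the push can be judged by how far it goes down.
- bubble (a joint): Pale bubble, 22 mm long, in the green vial on the yellow spirit level (26 x 200 mm, along the shelf's y). Value in m: 0 = centred between the two black lines (4 mm clear each side), positive = towards the free end: that end is too high, turn anticlockwise. About 14 mm per rad of knob turn; stops at 28 mm either way; settles in 1.5 s. True only while the foot is pressed on the block.
- foot: Steel screw foot with a rubber ball end (radius 8 mm) under the shelf, below the levelling knob. Origin at mid thickness of the shelf; the ball's lowest point is 37 mm below it.
- block_dark: Dark wooden packing block 45 x 45 mm, fixed under the shelf; origin 18 mm below its top face. Lies either under the foot or further in (the two blocks swap); about 7 mm taller than the light one.
- block_light: Light wooden packing block 45 x 45 mm, fixed under the shelf; origin 18 mm below its top face.
- mug: Blue enamel mug, radius 42 mm, 85 mm high, handle at its +y, standing on the table beyond the catch end of the rack; origin at the centre of its underside. Leave alone.
- jar: Round glass jar with a metal lid, radius 38 mm, 110 mm high, standing behind the pegboard panel; origin at the centre of its underside. Leave alone.
- pencil: Brown wooden pencil 150 mm long, 7.5 mm thick, lying on the table on the far side of the rack; origin at the centre of its underside, length along its x. Leave alone.

How it is judged:
On the way, in this order (a step that is already met when the one before it is completed fails the run):
1. the catch knob is twisted to its stop (value of joint catch above 1.1 rad), for 0.05 s.
2. the catch has sprung back and the shelf has dropped (value of joint catch below 0.1 rad and angle between shelf's own z axis and vertical below 0.1 rad), for 0.2 s.
At the end, for the whole second after the job is handed in: The robot still holds the levelling knob (more than 2 N between fingers and knob) and presses the foot on its block with more than 2 N, the bubble stays within 4 mm of centre, the shelf within 0.01 rad of level, and the catch is back at rest (under 0.1 rad) (value of joint bubble between -0.004 and 0.004 m and (contact force between foot and block_dark above 2 N or contact force between foot and block_light above 2 N) and contact force between the fingers and shelf above 2 N and value of joint catch below 0.1 rad and angle between shelf's own z axis and vertical below 0.01 rad); the arm keeps its last pose, push and grip.
It fails at once if the foot is rammed on the block with over 40 N (contact force between foot and block_dark above 40 N or contact force between foot and block_light above 40 N).
It fails at once if the mug, jar or pencil is moved by more than 20 mm or tipped (distance of any of mug, jar, pencil from where it was at the start of the episode above 0.02 m or angle between any of mug, jar's own z axis and vertical above 0.3 rad).
It also fails if it takes over 48 s, if anything falls off the work surface, if the arm or the gripper's body presses on something with over 40 N, if the wrist force passes 120 N, or if a joint passes its speed limit or range.

### The arm

A 7-joint arm with a two-finger parallel gripper is mounted at the origin on the work surface. World frame = base frame: x ahead of the robot, y to its left, z up, the work surface at z = 0. Lengths are in m, angles in rad, forces in N, time in s.
With the tool pointing down it reaches from about 0.375 to 0.925 m from the base axis. Payload 3.1 kg.
Tool frame: the origin (TCP) lies between the finger pads; the fingertips stand 19 mm ahead of it and the grasp point (between the pads) is the TCP; z points along the fingers, y is the line along which they close (so a half turn about z gives the same grasp; the last joint's range is limited). The gripper opens to 85 mm and grips with 20 to 120 N. Pads are 22 mm wide; open, the fingers measure 114 mm over their backs; the gripper's body (76 mm by 85 mm) begins 54 mm behind the grasp point. The pads swing forward as they close: fully open they stand 13 mm farther back than shut.
Start: joints at [-1.304, 0.383, 0.044, 1.598, -0.018, 1.161, -0.05], TCP at [0.232, 0.607, 0.25] pointing down, gripper open.
Joint ranges: [-2.61, 2.61], [-0.41, 2.15], [-1.48, 1.57], [0, 2.5], [-1.57, 4.71], [0.05, 1.97], [-2.85, 2.85]. Speed limits (rad/s): [2.79, 2.79, 3.14, 3.14, 3.14, 3.14, 3.14].

### API

Orientations are given as a unit quaternion [x, y, z, w].
In Python, from bench import move_ptp, movel, move_j, move_gripper, pause, inverse_kinematics, read_camera, camera_params, MotionError, sign_off, look_for, tip_of, read_time_s, read_qpos, read_joint_vel, read_effort, read_eef_pos, read_tcp_rot, read_ft_force, read_ft_torque, read_finger_gap, read_grasp_force gives the robot as it stands. Calls block until the motion is done:
- move_ptp(position, orientation): joint-space move of the TCP to a pose.
- movel(position, orientation=None, speed=0.15): straight line of the TCP; orientation=None keeps the orientation; speed is the mean speed in m/s.
- move_j(angles): joint-space move.
- move_gripper(opening, effort=None): finger opening in m; effort is the grip in N (None keeps the last); returns when the fingers have stopped.
- pause(seconds).
- inverse_kinematics(position, orientation): joint angles nearest the present ones, or None.
- read_camera(name): name is "scene" or "top" or "wrist"; returns the picture (480x640x3 uint8, red, green, blue); there is no depth.
- camera_params(name): a dict with "K" (3x3 intrinsics, pixels), "camera_from_world" (4x4, takes a point from world to camera coordinates). Camera axes: x right, y down, z forward; pixel columns grow to the right and rows downward; lengths in m; the calibration is good to about 2 mm. A picture is of the moment at which its call begins: read the wrist's pose just before it. camera_params takes no time and is no camera call; for the wrist camera it gives the pose at the moment of the call.
A pose or a line that the arm cannot do raises MotionError and nothing moves.
- sign_off(): hands the job in; it is judged then, once.
Trained networks look in the newest picture that a camera, given by its name, has taken for a name from the list of things; names that differ only in an ending like _2 or _b are one class to them, and where a whole thing is asked for, a point or a joint stands for the part that bears it (a point fixed in the world has none). Each returns a list of dicts, best first, with "confidence" (0 to 1); they miss things now and then, are a little off and sometimes report something else, mostly with a low value. They report only what shows in the picture. A call takes as long as a camera call.
- look_for(camera, name): "at" ([column, row] in pixels, amid what is visible of it).
- tip_of(camera, name): "at" ([column, row] in pixels: a listed point, or the origin of a listed thing).
Readings, each from a call of its own:
- read_time_s(): time.
- read_qpos(): joint angles.
- read_joint_vel(): joint speeds.
- read_effort(): joint torques, N m.
- read_eef_pos(): TCP position.
- read_tcp_rot(): TCP orientation.
- read_ft_force(): force on the tool from outside, world axes, zero at the start.
- read_ft_torque(): the same for the moment, N m.
- read_finger_gap(): finger opening in m.
- read_grasp_force(): force on a finger pad.
Only numpy, scipy, OpenCV 4.12 (cv2) and the standard library are available. Lean on these libraries where they do the work, as an engineer would, in place of code of your own. Each camera call takes 0.05 s, during which the arm holds its last target. There are 200 camera calls.

## Working session

There is one attempt and no reset: what is moved stays moved. The work goes in short steps, each a Python script; the robot and the scene stay as the last script left them, time stands still between calls to the robot, and variables do not carry over. Pictures are saved under pics/ and viewed, at most 10 in all, crops included, and the job is handed in when it is done.

```bash
mkdir -p pics
cat > h.py <<'E'
import numpy as np, cv2
from bench import *
from scipy.spatial.transform import Rotation as R
def ray(cam,px,P=None):
    P=P or camera_params(cam); K=np.array(P["K"]);T=np.array(P["camera_from_world"])
    d=T[:3,:3].T@np.linalg.solve(K,[px[0],px[1],1.]); c=-T[:3,:3].T@T[:3,3]
    return c,d/np.linalg.norm(d)
def onz(cam,px,z,P=None):
    c,d=ray(cam,px,P); return c+d*(z-c[2])/d[2]
def tri(a,b):
    A=np.zeros((3,3));B=np.zeros(3)
    for c,d in (a,b):
        M=np.eye(3)-np.outer(d,d);A+=M;B+=M@c
    return np.linalg.solve(A,B)
def proj(cam,p):
    P=camera_params(cam);q=np.array(P["camera_from_world"])@np.append(p,1);u=np.array(P["K"])@q[:3];return u[:2]/u[2]
def save(n,im): cv2.imwrite("pics/"+n+".png",im[:,:,::-1])
def quat(yaw): # tool down, tool y axis along world angle yaw
    y=np.array([np.cos(yaw),np.sin(yaw),0]);z=np.array([0,0,-1.]);x=np.cross(y,z)
    return R.from_matrix(np.c_[x,y,z]).as_quat()
E
python3 - <<'E'
from h import *
np.set_printoptions(precision=3,suppress=True)
ims={c:read_camera(c) for c in("scene","top")}
for c in ims: save(c,ims[c])
print(read_time_s(),read_eef_pos(),read_tcp_rot(),read_finger_gap())
for n in["catch_grip","knob_grip","shelf","foot","block_dark","block_light","mug","jar","pencil"]:
    r={c:tip_of(c,n)[:2] for c in ims}
    print(n,{c:[(np.round(x["at"],1),round(x["confidence"],2)) for x in r[c]] for c in r})
    if all(r.values()): print("   ",tri(*[ray(c,r[c][0]["at"]) for c in ims]))
print(onz("top",[320,240],0.1), [ray(c,[320,240]) for c in ims])
E
```

```text
0.1 [0.232 0.606 0.249] [ 0.181  0.983 -0.001 -0.   ] 0.08517820054927142
catch_grip {'scene': [(array([288.8, 248.2]), 0.91)], 'top': [(array([340.7, 219.6]), 0.73)]}
    [ 0.629 -0.039  0.115]
knob_grip {'scene': [(array([327. , 201.6]), 0.84)], 'top': [(array([312.8, 266.8]), 0.76)]}
    [0.527 0.017 0.144]
shelf {'scene': [(array([439.1, 236.3]), 0.93)], 'top': [(array([205.8, 278. ]), 0.64), (array([407.4, 259.1]), 0.32)]}
    [0.508 0.237 0.06 ]
foot {'scene': [], 'top': []}
block_dark {'scene': [], 'top': []}
block_light {'scene': [(array([319. , 257.5]), 0.45)], 'top': []}
mug {'scene': [(array([211.2, 268.5]), 0.84), (array([437.8, 235.3]), 0.5)], 'top': [(array([407.5, 258.3]), 0.55), (array([205.4, 279. ]), 0.53)]}
    [ 0.574 -0.207 -0.01 ]
jar {'scene': [(array([497.3, 251.8]), 0.71)], 'top': [(array([153.2, 295.7]), 0.79)]}
    [ 0.472  0.363 -0.004]
pencil {'scene': [], 'top': [(array([263.5, 206.2]), 0.79), (array([311.6, 267.7]), 0.56)]}
[0.588 0.002 0.1  ] [(array([1.362, 0.114, 0.823]), array([-0.728, -0.097, -0.678])), (array([0.41 , 0.032, 1.035]), array([ 0.187, -0.032, -0.982]))]
```

View pics/top.png

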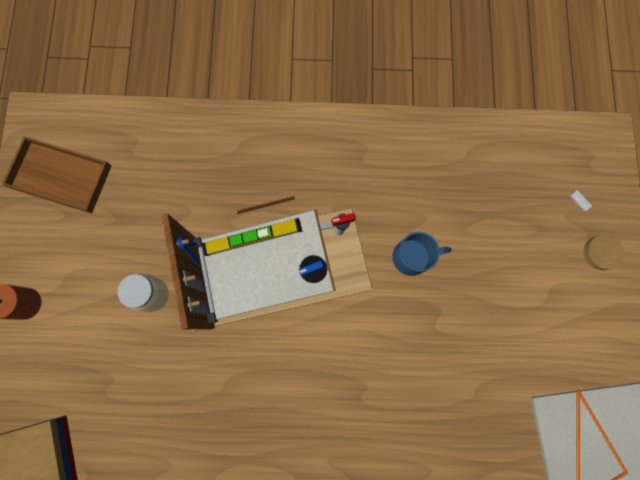

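View pics/scene.png

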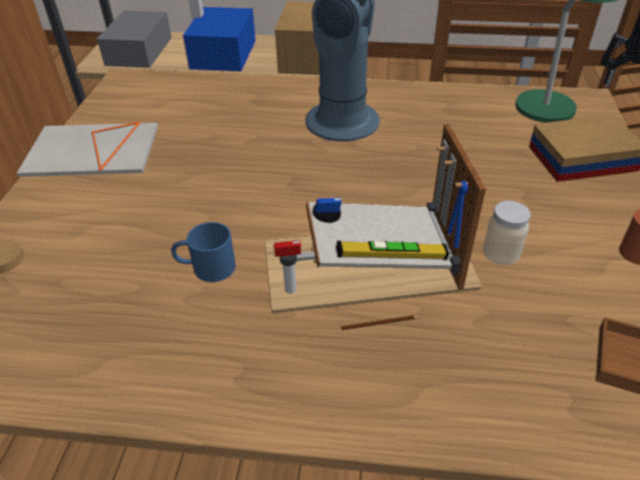

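The top view shows the catch bar at about (343,219), the blue bar at (313,268), the level's bubble at (263,233) and the mug at (415,254). The free end points along world -y with the shelf yawed about 13°. The scene view agrees with this. Next I'll look with the wrist camera from above and check IK.

Run:
```python
from h import *
np.set_printoptions(precision=3,suppress=True)
psi=0.24
for nm,p in(("c",[.629,-.039,.125]),("k",[.527,.017,.145])):
  for b in (0,np.pi):
    for t in (1.4,0,-1.3):
      q=inverse_kinematics(p,quat(psi+b-t)); print(nm,b,t,None if q is None else np.array(q))
p=read_eef_pos()
move_ptp([.40,.35,.33],quat(psi)); move_ptp([.56,-.01,.33],quat(psi))
P=camera_params("wrist"); im=read_camera("wrist"); save("w1",im)
print(read_time_s(),read_eef_pos(),read_qpos())
for n,z in(("catch_grip",.119),("knob_grip",.143),("shelf",.061),("foot",.1)):
    for r in tip_of("wrist",n)[:2]: print(n,r["at"],r["confidence"],onz("wrist",r["at"],z,P))
hsv=cv2.cvtColor(im,cv2.COLOR_RGB2HSV)
for n,lo,hi in(("red",(0,150,90),(6,255,255)),("blue",(105,150,90),(130,255,255))):
    m=cv2.inRange(hsv,lo,hi); k,l,s,c=cv2.connectedComponentsWithStats(m)
    for i in range(1,k):
        if s[i,4]>150: print(n,s[i],c[i],cv2.minAreaRect(np.argwhere(l==i)[:,::-1].astype(np.float32)))
```

```text
c 0 1.4 [-0.564  0.585  0.736  1.772 -0.468  0.967 -0.798]
c 0 0 [-0.505  0.558  0.653  1.77  -0.406  0.952  0.554]
c 0 -1.3 [-0.445  0.536  0.569  1.767 -0.348  0.94   1.809]
c 3.141592653589793 1.4 [-0.402  0.524  0.512  1.765 -0.309  0.934  2.22 ]
c 3.141592653589793 0 [-0.881  1.026  1.365  1.784 -1.06   1.287 -2.13 ]
c 3.141592653589793 -1.3 [-0.626  0.621  0.828  1.775 -0.539  0.988 -1.185]
k 0 1.4 [-0.781  0.357  0.784  2.013 -0.321  0.897 -0.984]
k 0 0 [-0.673  0.326  0.652  2.009 -0.253  0.886  0.355]
k 0 -1.3 [-0.596  0.31   0.558  2.005 -0.211  0.882  1.616]
k 3.141592653589793 1.4 [-0.549  0.302  0.503  2.004 -0.187  0.88   2.037]
k 3.141592653589793 0 [-1.142  0.761  1.379  2.023 -0.85   1.121 -2.275]
k 3.141592653589793 -1.3 [-0.86   0.39   0.887  2.015 -0.382  0.909 -1.371]
3.725 [ 0.56  -0.007  0.33 ] [-0.722  0.175  0.75   1.75  -0.126  1.266  0.303]
catch_grip [382.1, 258.8] 0.79 [ 0.637 -0.041  0.119]
knob_grip [291.9, 179.5] 0.63 [0.53  0.02  0.143]
shelf [291.0, 178.0] 0.58 [0.525 0.009 0.061]
red [372 234  17  51 611] [379.992 260.409] ((380.3988037109375, 259.0477600097656), (50.00981140136719, 15.791377067565918), 88.69805145263672)
blue [280 151  22  55 755] [291.25  179.902] ((290.9100036621094, 177.87001037597656), (54.58864974975586, 15.697770118713379), 81.8698959350586)
```

View pics/w1.png

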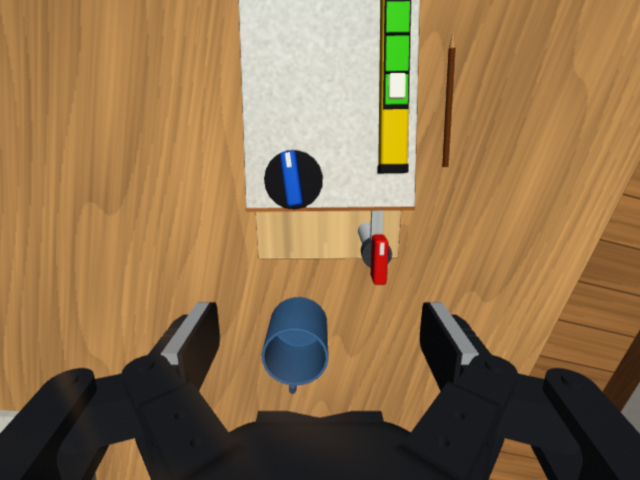

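```bash
cat >> h.py <<'E'
def blobs(im,col):
    hsv=cv2.cvtColor(im,cv2.COLOR_RGB2HSV)
    lo,hi=dict(red=((0,150,60),(6,255,255)),blue=((105,150,60),(130,255,255)))[col]
    m=cv2.inRange(hsv,lo,hi); k,l,s,c=cv2.connectedComponentsWithStats(m)
    return [np.argwhere(l==i)[:,::-1].astype(np.float32) for i in np.argsort(-s[1:,4])+1][:2]
def baryaw(pts,z,P):
    r=cv2.boxPoints(cv2.minAreaRect(pts)); e=[(r[i]+r[(i+1)%4])/2 for i in range(4)]
    a,b=(e[0],e[2]) if np.linalg.norm(e[0]-e[2])>np.linalg.norm(e[1]-e[3]) else (e[1],e[3])
    A,B=onz("wrist",a,z,P),onz("wrist",b,z,P); d=A-B
    return (A+B)/2,np.linalg.norm(d),(np.arctan2(d[1],d[0])+np.pi)%np.pi-np.pi/2  # yaw of width axis
E
python3 - <<'E'
from h import *
np.set_printoptions(precision=3,suppress=True)
move_ptp([.634,-.040,.22],quat(.24)); move_gripper(.05,40)
P=camera_params("wrist"); im=read_camera("wrist"); save("w2",im)
print(read_time_s(),read_eef_pos(),proj("wrist",read_eef_pos()))
for r in tip_of("wrist","catch_grip")[:2]: print(r["at"],r["confidence"],onz("wrist",r["at"],.119,P))
for b in blobs(im,"red"): print(len(b),baryaw(b,.132,P))
E
```

```text
5.0167 [ 0.634 -0.04   0.221] [314.035 325.696]
[314.3, 248.6] 0.78 [ 0.634 -0.042  0.119]
1376 (array([ 0.632, -0.039,  0.132]), np.float64(0.051176086704337466), np.float64(0.23692923467918803))
```

View pics/w2.png

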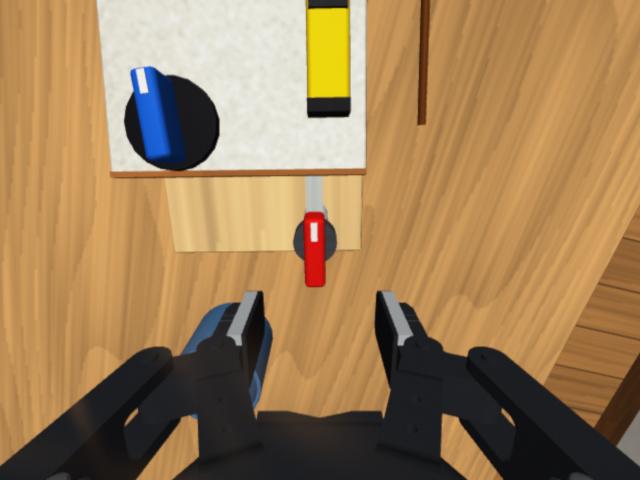

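The red bar is centred at (314,249), aligned with the fingers. I measured it at (0.633,-0.041), z about 0.119, yaw 0.24. Next: grasp and twist.

Run:
```python
from h import *
np.set_printoptions(precision=3,suppress=True)
p=np.array([.6335,-.041,.127])
movel(p,quat(.24),speed=.08); print(read_ft_force())
move_gripper(0.0,60); print("gap",read_finger_gap(),read_grasp_force(),read_ft_force(),read_ft_torque())
for t in (.3,.6,.9,1.1,1.2,1.25):
    move_ptp(p,quat(.24-t)); print(t,read_time_s(),read_ft_torque()[2],read_ft_force(),read_qpos()[6])
pause(.15)
im=read_camera("wrist");save("w3",im)
for r in tip_of("wrist","shelf")[:1]: print(r)
```

```text
[ 0.56  -0.023  0.337]
gap 0.012961363887306671 60.46743392944336 [-5.797  0.628  5.98 ] [-0.031  1.079  0.021]
0.3 7.1583 0.04299869441554237 [-5.186 -0.531  6.765] 0.31565330498827354
0.6 7.5167 0.04412912721197533 [-5.524  0.149  6.804] 0.056374182695794466
0.9 7.875 0.2571771610120592 [-6.755  0.427  6.244] -0.20138480481415
1.1 8.1583 0.2742017910755536 [-6.684 -0.649  6.622] -0.3733328324306387
1.2 8.4083 0.34687007015650434 [-4.718 -0.479  5.953] -0.45887416180811075
1.25 8.6583 1.435681613979364 [-5.964 -1.188  7.321] -0.49819051222395205
```

View pics/w3.png

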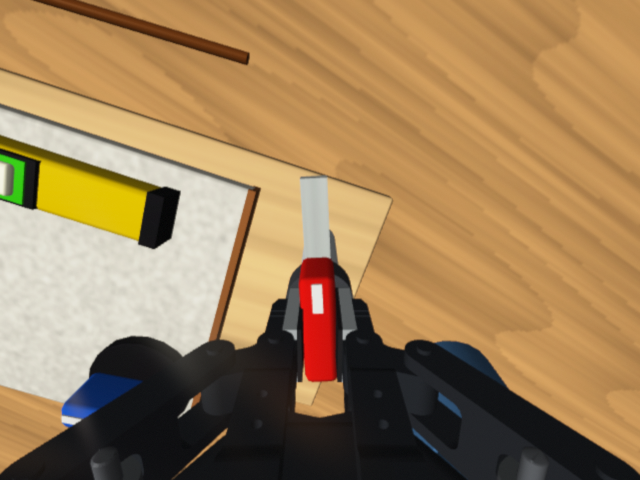

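The blade is swung to its stop (torque rose to 1.4 Nm), and the shelf edge is now visibly lower, clear of the blade. I'll turn back, release and look at the blue knob.

Run:
```python
from h import *
np.set_printoptions(precision=3,suppress=True)
p=np.array([.6335,-.041,.127])
for t in (.8,.4,.08): move_ptp(p,quat(.24-t))
move_gripper(.05,40); movel(p+[0,0,.09],quat(.24),speed=.15)
move_ptp([.545,-.01,.24],quat(.24)); pause(.3)
P=camera_params("wrist"); im=read_camera("wrist"); save("w4",im)
print(read_time_s(),read_eef_pos())
for n in("knob_grip",):
  for r in tip_of("wrist",n)[:2]: print(r["at"],r["confidence"],onz("wrist",r["at"],.113,P))
for b in blobs(im,"blue"): print(len(b),baryaw(b,.126,P))
im=read_camera("scene");s=tip_of("scene","knob_grip");print(s)
im=read_camera("top");t=tip_of("top","knob_grip");print(t)
w=tip_of("wrist","knob_grip")
if s and t: print(tri(ray("scene",s[0]["at"]),ray("top",t[0]["at"])))
if s and w: print(tri(ray("scene",s[0]["at"]),ray("wrist",w[0]["at"],P)))
```

```text
12.175 [ 0.546 -0.011  0.24 ]
[304.8, 201.2] 0.94 [0.531 0.013 0.113]
[307.3, 361.6] 0.23 [ 0.565 -0.123  0.113]
1223 (array([0.532, 0.014, 0.126]), np.float64(0.04788996661692208), np.float64(0.36812482189243667))
2 (array([ 0.572, -0.099,  0.126]), np.float64(0.001236226079660055), np.float64(0.9501539381913142))
[{'at': [320.9, 215.4], 'confidence': 0.83}]
[]
[0.531 0.009 0.112]
```

View pics/w4.png

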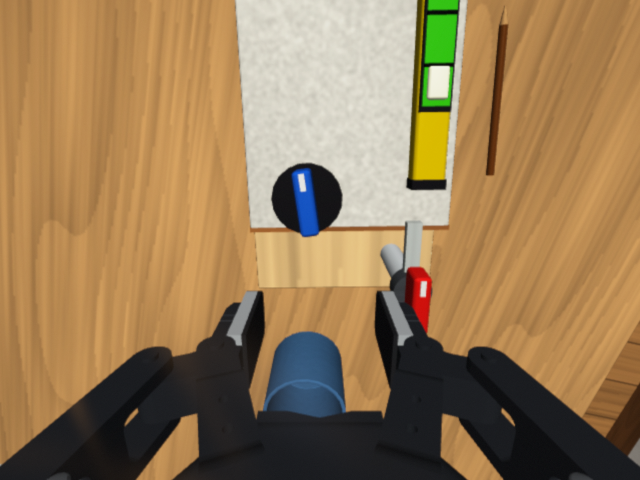

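The catch is back in line over the dropped shelf, and the blue bar is centred at (306,202) with yaw 0.37. Next: grasp the knob and press step by step, judging by force.

Run:
```python
from h import *
np.set_printoptions(precision=2,suppress=True)
p=np.array([.5315,.013,.125]);q=quat(.365)
move_ptp(p+[0,0,.06],q); movel(p,q,speed=.08); f0=np.array(read_ft_force()); print(f0)
move_gripper(0.0,40); print("gap",read_finger_gap(),read_grasp_force(),read_ft_force(),read_eef_pos())
for i in range(1,9):
    movel(p-[0,0,.002*i],q,speed=.03); pause(.15); print(-2*i,np.array(read_ft_force())-f0,read_time_s())
    if (read_ft_force()-f0)[2]>14: break
pause(1)
print(np.array(read_ft_force())-f0,read_finger_gap())
im=read_camera("wrist");save("w5",im); s=read_camera("scene"); 
c=cv2.resize(s[190:290,290:490],None,fx=4,fy=4,interpolation=cv2.INTER_CUBIC)
w=cv2.resize(im,(533,400)); save("c5",np.vstack([c[:400],np.pad(w,((0,0),(0,267),(0,0)))])[:600] if 0 else np.hstack([cv2.resize(c,(400,200)),]) )
save("c5",np.vstack([cv2.resize(c,(640,320)),cv2.resize(im,(373,280)).copy() if 0 else np.pad(cv2.resize(im,(373,280)),((0,0),(0,267),(0,0)))]))
```

```text
[-0.9   0.02  0.69]
gap 0.012907127138002976 44.40116286277771 [-2.88 -2.53  0.32] [0.53 0.01 0.12]
-2 [-2.93 -2.76  0.4 ] 14.5417
-4 [-3.92 -2.88  2.39] 14.9417
-6 [-3.14 -4.23  2.3 ] 15.3417
-8 [-3.59 -4.22  2.67] 15.7417
-10 [-3.58 -5.12  3.64] 16.1417
-12 [-4.28 -5.93  4.31] 16.5417
-14 [-4.27 -4.91  4.89] 16.9417
-16 [-4.44 -6.2   3.51] 17.3417
[-4.21 -4.87  4.24] 0.012303937526251123
```

View pics/c5.png

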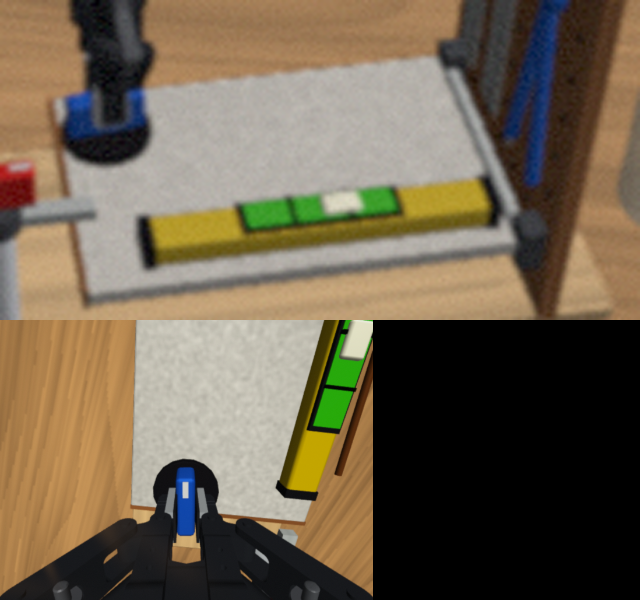

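The scene crop shows the vial from x=240 to 402 with the bubble at 342, so it sits towards the hinge (about -12 mm). The wrist view shows the bar held squarely. I'll push a little more to confirm foot contact, measuring the bubble in code.

```bash
cat >> h.py <<'E'
def bubble(cam="scene"):
    im=read_camera(cam); im=cv2.resize(im[180:300,280:500],None,fx=4,fy=4,interpolation=cv2.INTER_CUBIC)
    h=cv2.cvtColor(im,cv2.COLOR_RGB2HSV); g=cv2.inRange(h,(45,120,60),(75,255,255))
    hull=cv2.convexHull(cv2.findNonZero(g)); m=np.zeros_like(g); cv2.fillConvexPoly(m,hull,255)
    w=cv2.inRange(h,(0,0,150),(180,110,255))&m
    (cx,cy),(a,b),_=cv2.minAreaRect(hull); box=cv2.boxPoints(cv2.minAreaRect(hull))
    e=box[1]-box[0],box[2]-box[1]; u=max(e,key=np.linalg.norm); L=np.linalg.norm(u); u=u/L; u=u*np.sign(u[0])
    c=cv2.findNonZero(w)[:,0].mean(0)
    return -float((c-[cx,cy])@u)/L*90, len(cv2.findNonZero(w)), L
E
python3 - <<'E'
from h import *
np.set_printoptions(precision=2,suppress=True)
p=np.array([.5315,.013,.125]);q=quat(.365); f0=np.array([-.9,.02,.69])
print(bubble())
for i in (9,10,11):
    movel(p-[0,0,.002*i],q,speed=.03); pause(.5); print(-2*i,np.mean([read_ft_force()-f0 for _ in range(5)],0),bubble(),read_time_s(),read_eef_pos())
E
```

```text
(np.float32(-12.89445), 1268, np.float32(196.70876))
-18 [-3.97 -5.95  4.62] (np.float32(-16.703754), 1248, np.float32(196.73921)) 19.2917 [0.53 0.01 0.11]
-20 [-5.93 -5.17  7.28] (np.float32(-18.270866), 1275, np.float32(196.88364)) 20.0917 [0.53 0.01 0.11]
-22 [-5.46 -6.    8.14] (np.float32(-18.88028), 1259, np.float32(196.86241)) 20.8917 [0.53 0.01 0.1 ]
```

The foot has seated: force is rising at 8 N and the bubble is levelling off at about -19 mm. I'll turn clockwise, raising 4 mm/rad so the push stays constant.

Run:
```python
from h import *
np.set_printoptions(precision=2,suppress=True)
p=np.array([.5315,.013,.125]); f0=np.array([-.9,.02,.69])
F=lambda:np.mean([read_ft_force()-f0 for _ in range(5)],0)
pause(.6);print(bubble(),F())
for t in (.3,.6,.9,1.15):
    move_ptp(p-[0,0,.022-.004*t],quat(.365-t)); print(t,F(),read_ft_torque()[2],read_time_s())
pause(1.5);print(bubble(),F(),read_time_s())
```

```text
(np.float32(-19.014011), 1283, np.float32(196.9982)) [-6.05 -6.17  8.71]
0.3 [-5.5  -6.18  8.02] -0.04848938821560311 21.9
0.6 [-6.3  -4.83  7.51] -0.0680279666936619 22.2583
0.9 [-5.34 -5.62  8.72] -0.06805150482253101 22.6083
1.15 [-6.26 -4.25  8.76] -0.004224333773077599 22.925
(np.float32(-2.7574282), 1301, np.float32(196.93259)) [-4.65 -5.09  7.45] 24.475
```

Run:
```python
from h import *
np.set_printoptions(precision=2,suppress=True)
p=np.array([.5315,.013,.125]); f0=np.array([-.9,.02,.69])
F=lambda:np.mean([read_ft_force()-f0 for _ in range(5)],0)
t=1.35
move_ptp(p-[0,0,.022-.004*t],quat(.365-t)); pause(1.6);print(bubble(),F())
movel(p-[0,0,.024-.004*t],quat(.365-t),speed=.02); pause(1.6);print(bubble(),F(),read_time_s(),read_grasp_force())
im=read_camera("wrist"); s=read_camera("scene")
c=cv2.resize(s[200:280,330:450],(600,400),interpolation=cv2.INTER_CUBIC)
save("c6",np.hstack([c,np.pad(cv2.resize(im,(200,150)),((0,250),(0,0),(0,0)))])); save("w6",im)
```

```text
(np.float32(-0.86153984), 1314, np.float32(196.78319)) [-5.74 -5.62  7.86]
(np.float32(-1.0253649), 1299, np.float32(195.87892)) [-6.32 -5.41  9.29] 28.3083 45.827853083610535
```

View pics/c6.png

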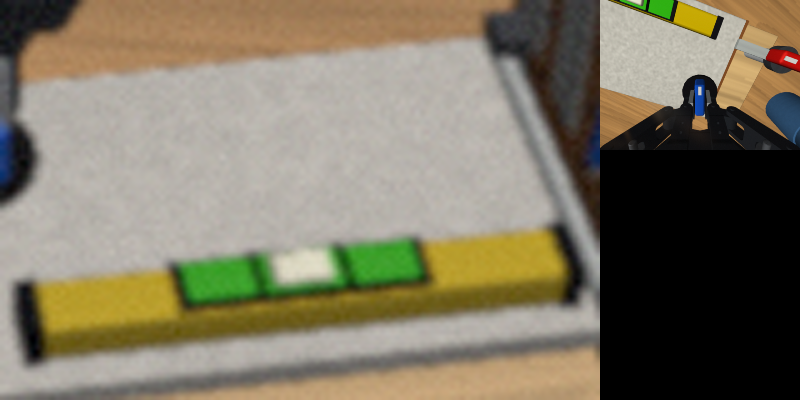

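View pics/w6.png

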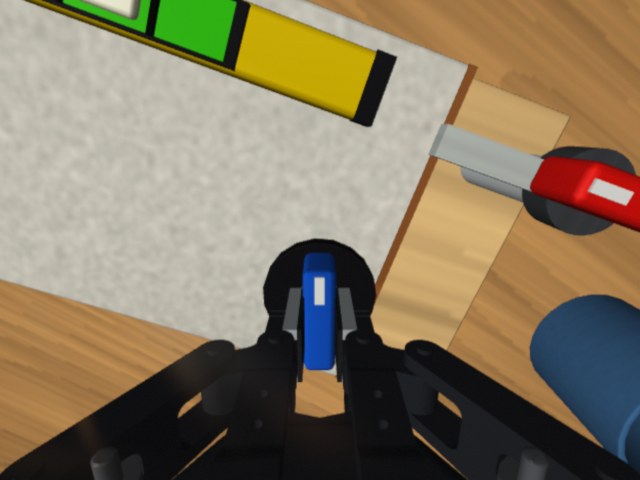

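The bubble spans 268–336 between the lines at 262 and 344, so it is centred. Pressing 2 mm further did not move it, so the foot is seated; the push is about 9 N. The grip is still on and the catch is at rest.

```bash
python3 -c "
from h import *
print(sign_off(),read_time_s())"
```

```text
the job is handed in; nothing more can be done
the job is handed in; nothing more can be done
```

I handed the job in at about 28 s: the catch was turned to its stop and sprang back, the shelf dropped, and the arm is still holding and pressing the levelling knob (about 9 N) with the bubble about 1 mm from centre; the result of the judging was not reported.

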